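# Change the screen plate on the grain tester

## Robot

A 7-joint arm with a two-finger parallel gripper is mounted at the origin on the work surface. World frame = base frame: x ahead of the robot, y to its left, z up, the work surface at z = 0. Lengths are in m, angles in degrees, forces in N, time in s.
With the tool pointing down it reaches from about 0.35 to 0.775 m from the base axis. Payload 3.1 kg.
Tool frame: the origin (TCP) lies on the centre line of the jaws, within the pads' length; the fingertips stand 17 mm ahead of it and the grasp point (between the pads) lies 2 mm behind it (robot.tip_reach is the distance from the TCP to the fingertips, in m); z points along the fingers, y is the line along which they close (so a half turn about z gives the same grasp; the last joint's range is limited). The gripper opens to 85 mm and grips with 20 to 120 N. Pads are 22 mm wide; open, the fingers measure 114 mm over their backs; the gripper's body (76 mm by 85 mm) begins 54 mm behind the grasp point. The pads swing forward as they close: fully open they stand 13 mm farther back than shut.
Start: joints at [65.735, 17.813, 0.802, 86.603, -0.252, 75.585, -1.558], TCP at [0.205, -0.51, 0.248] pointing down, gripper open.
Joint ranges: [-154.91, 154.91], [-16.99, 109.72], [-72.82, 74.43], [7.12, 147.25], [-82.49, 262.49], [11.32, 116.49], [-174.64, 174.64]. Speed limits (degrees/s): [159.86, 159.86, 180, 180, 180, 180, 180].

## Interface

Orientations are given as [roll, pitch, yaw] about the fixed x, y, z axes, in that order (R = Rz(yaw) Ry(pitch) Rx(roll)).
In Python, from station import robot, fingers, vision, workorder, recognise gives the robot as it stands. Calls block until the motion is done:
- robot.move_to(position, orientation): joint-space move of the TCP to a pose.
- robot.line_to(position, orientation=None, velocity=0.15, f_stop=None): straight line of the TCP; orientation=None keeps the orientation; velocity is the mean speed in m/s. With f_stop (N) it stops when the force on the tool has changed by that much, and returns True; else False.
- robot.move_j(angles): joint-space move.
- fingers.gripper_to(opening, force=None): opening from 0.0 (shut) to 1.0 (fully open); force is the grip in N (None keeps the last); returns when the fingers have stopped.
- robot.pause(seconds).
- robot.inverse_kinematics(position, orientation): joint angles nearest the present ones, or None.
- vision.grab_frame(name): name is "scene" or "top" or "wrist"; returns the picture (384x512x3 uint8, red, green, blue); there is no depth.
- vision.calibration(name): a dict with "mtx" (3x3 intrinsics, pixels), "k1" (the pictures are not rectified: a ray, as slopes to the right and down, at radius r is drawn at 1 + k1 r^2 times it, then the intrinsics apply), "extrinsics" (4x4, takes a point from world to camera coordinates); the wrist camera has in their place "T_tool_cam" (4x4, takes a point from camera to tool coordinates, whose origin is the TCP and whose axes are the flange's). Camera axes: x right, y up, looking along -z (the intrinsics and any distortion apply to the point x, -y, -z); pixel columns grow to the right and rows downward; lengths in m; the calibration is good to about 2 mm. A picture is of the moment at which its call begins: read the wrist's pose just before it. calibration takes no time and is no camera call.
A pose or a line that the arm cannot do raises robot.PlanningError and nothing moves.
- workorder.close_job(): hands the job in; it is judged then, once.
Trained networks look in the newest picture that a camera, given by its name, has taken for a name from the list of things; names that differ only in an ending like _2 or _b are one class to them, and where a whole thing is asked for, a point or a joint stands for the part that bears it (a point fixed in the world has none). Each returns a list of dicts, best first, with "p" (0 to 1); they miss things now and then, are a little off and sometimes report something else, mostly with a low value. They report only what shows in the picture. A call takes as long as a camera call. They do not tell look-alikes from the thing itself.
- recognise(label, camera): "rect" ([centre column, centre row, width, height] in pixels, round what is visible of it).
Readings, each from a call of its own:
- robot.current_time_s(): time.
- robot.current_joint_positions(): joint angles.
- robot.current_dq(): joint speeds.
- robot.current_joint_torque(): joint torques, N m.
- robot.current_tool_pos(): TCP position.
- robot.current_eef_rot(): TCP orientation.
- robot.current_contact_force(): force on the tool from outside, world axes, zero at the start.
- robot.current_torque(): the same for the moment, N m.
- robot.current_finger_gap(): opening from 0.0 (shut) to 1.0 (fully open).
- robot.current_gripper_force(): force on a finger pad.
Only numpy, scipy, OpenCV 4.12 (cv2) and the standard library are available. Lean on these libraries where they do the work, as an engineer would, in place of code of your own. Each camera call takes 0.05 s, during which the arm holds its last target. There are 200 camera calls.

## Task

Change the screen on the grain tester: lift the round-hole screen off the two pins of the sloped deck and lay it square and centred across both rails of the low rack, then lower the slotted screen over the two pins until it lies flush on the deck. Set the screens down rather than dropping them, and leave the other things on the bench where they are.

Things in the scene. Friction and masses are not known exactly. Their poses are not given: they have to be found in the camera images.
- deck: the tester's steel deck, 132 x 102 mm, sloping 12 degrees down towards the robot, centre 95 mm above the table. Origin: centre of its upper face; x runs uphill, z is normal to the face. Two fixed steel pins stand along z at (+42,+27) and (-42,-27) mm, 10 mm across, 18 mm high: straight for 9 mm, then tapering to 4 mm.
- tester: the grain tester that carries the deck, fixed, white and grey, 200 mm wide (y). Origin: on the table below the deck's centre; its front edge is at x = -90 mm, its housing, 150 mm high, from x = 90 to 255 mm.
- rack: low fixed rack: white base 130 x 120 mm, two steel rails along its y, each 10 mm wide and 110 mm long, at x = -40 and +40 mm, their tops 70 mm above the table. Origin: centre of its underside on the table.
- screen_round: screen fitted on the deck at the start: aluminium plate 120 (x) x 90 (y) x 6 mm, two 12.5 mm locating holes at (+42,+27) and (-42,-27) mm; on its centre a black bar grip 50 mm long (x), 12 mm thick (y), from 6 to 46 mm above the underside; same after a half turn. Origin: centre of underside, z up. Perforation (look only): round black dots.
- screen_slot: screen to be fitted, at the start flat on the table: aluminium plate 120 (x) x 90 (y) x 6 mm, two 12.5 mm locating holes at (+42,+27) and (-42,-27) mm; on its centre a black bar grip 50 mm long (x), 12 mm thick (y), from 6 to 46 mm above the underside; same after a half turn. Origin: centre of underside, z up. Perforation (look only): long narrow black slots along x.
- blank: bystander: plain aluminium blanking plate 120 x 90 x 6 mm with no holes and a round black knob, 34 mm high. Origin: centre of underside.
- jug: bystander: steel jug 96 mm across, 115 mm high, with a handle at its +y. Origin: centre of underside.
- bowl: bystander: turquoise enamel bowl 140 mm across, 55 mm high. Origin: centre of underside.
- jar: bystander: closed glass jar 60 mm across, 62 mm high. Origin: centre of underside.
- cup: bystander: aluminium sample cup 60 mm across, 50 mm high. Origin: centre of underside.
- brush: bystander: hand brush with an wooden handle, about 150 mm long, lying on the table along its x.
- stand: bystander, fixed: funnel stand, base 100 (x) x 90 (y) mm, a post 262 mm high at its x = +38 mm and an aluminium funnel 68 mm across, 165 to 235 mm above the table. Origin: centre of its underside.
Mind the look-alikes: they are no part of the job. What is shaped like the screen_round but yellow is not meant.

How it is judged (in metres and radians):
On the way, in this order (a step that is already met when the one before it is completed fails the run):
1. the round-hole screen lies released across both rails of the rack (x of screen_round in the frame of rack between -0.018 and 0.018 m and y of screen_round in the frame of rack between -0.03 and 0.03 m and z of screen_round in the frame of rack between 0.067 and 0.073 m and angle between the x axis of screen_round and the x axis of rack, either way round below 0.3 rad and angle between screen_round's own z axis and vertical below 0.05 rad and contact force between the fingers and screen_round below 0.1 N and linear speed of screen_round below 0.02 m/s and angular speed of screen_round below 0.1 rad/s), for 0.2 s.
2. the slotted screen lies released and flush on the deck, over the pins (x of screen_slot in the frame of deck between -0.004 and 0.004 m and y of screen_slot in the frame of deck between -0.004 and 0.004 m and z of screen_slot in the frame of deck between -0.002 and 0.002 m and angle between the x axis of screen_slot and the x axis of deck, either way round below 0.08 rad and angle between the z axis of screen_slot and the z axis of deck, either way round below 0.03 rad and contact force between the fingers and screen_slot below 0.1 N and linear speed of screen_slot below 0.02 m/s and angular speed of screen_slot below 0.1 rad/s), for 0.2 s.
At the end, for the whole second after the job is handed in: Round-hole screen level on both rack rails, centred within 18 mm across and 30 mm along the rails, square within 0.3 rad; slotted screen on the deck over the pins, within 2 mm of flush, 4 mm of centre, 0.03 rad of the slope; both released and at rest (all of step 1 and all of step 2); the robot touches nothing.
It fails at once if a screen is dropped (falls freely at over 0.5 m/s, about 13 mm) ((linear speed of screen_round above 0.5 m/s and contact force between the fingers and screen_round below 0.1 N) or (linear speed of screen_slot above 0.5 m/s and contact force between the fingers and screen_slot below 0.1 N)).
It fails at once if a bystander on the bench is moved by more than 25 mm (distance of any of jug, bowl, jar, cup, brush, blank from where it was at the start of the episode above 0.025 m).
It also fails if it takes over 67 s, if anything falls off the work surface, if the arm or the gripper's body presses on something with over 40 N, if the wrist force passes 120 N, or if a joint passes its speed limit or range.

## Working session

There is one attempt and no reset: what is moved stays moved. The work goes in short steps, each a Python script; the robot and the scene stay as the last script left them, time stands still between calls to the robot, and variables do not carry over. Pictures are saved under pics/ and viewed, at most 10 in all, crops included, and the job is handed in when it is done.

```bash
mkdir -p pics; cat > a.py <<'E'
from station import robot, fingers, vision, workorder, recognise
import cv2,numpy as np
ims=[]
for c in("scene","top"):
    im=vision.grab_frame(c); cv2.imwrite(f"pics/{c}0.png",im[:,:,::-1])
    cal=vision.calibration(c); print(c,cal["mtx"].tolist(),cal["k1"],np.round(cal["extrinsics"],4).tolist())
    for l in("screen_round","screen_slot","rack","deck","blank"):
        print(l,[(np.round(d["rect"]).tolist(),round(d["p"],2)) for d in recognise(l,c)[:4]])
print(vision.calibration("wrist"),robot.current_time_s(),robot.current_eef_rot())
E
python3 a.py
```

```text
scene [[423.17154791908996, 0.0, 257.18525466317334], [0.0, 423.17154791908996, 200.4871241050647], [0.0, 0.0, 1.0]] 0.04498573781323909 [[-0.8565, 0.516, -0.011, 0.4011], [-0.4261, -0.695, 0.5792, 0.134], [0.2912, 0.5008, 0.8151, -1.5627], [0.0, 0.0, 0.0, 1.0]]
screen_round [([275.0, 145.0, 33.0, 25.0], 0.87), ([229.0, 224.0, 44.0, 31.0], 0.85), ([275.0, 348.0, 52.0, 54.0], 0.58)]
screen_slot [([317.0, 288.0, 47.0, 35.0], 0.92)]
rack [([221.0, 159.0, 40.0, 39.0], 0.97), ([165.0, 195.0, 40.0, 27.0], 0.41), ([204.0, 247.0, 130.0, 100.0], 0.2)]
deck [([233.0, 228.0, 50.0, 33.0], 0.65)]
blank [([285.0, 212.0, 43.0, 32.0], 0.9), ([222.0, 158.0, 40.0, 36.0], 0.54)]
top [[383.44415828400696, 0.0, 256.21293427373985], [0.0, 383.44415828400696, 187.8045398531513], [0.0, 0.0, 1.0]] -0.009008942856028618 [[-0.0112, -0.9998, -0.0152, 0.01], [0.9812, -0.0139, 0.1925, -0.478], [-0.1927, -0.0128, 0.9812, -1.1649], [0.0, 0.0, 0.0, 1.0]]
screen_round [([344.0, 267.0, 35.0, 42.0], 0.65), ([250.0, 154.0, 34.0, 41.0], 0.64)]
screen_slot [([165.0, 202.0, 35.0, 38.0], 0.84)]
rack [([349.0, 195.0, 50.0, 46.0], 0.81)]
deck [([252.0, 152.0, 34.0, 42.0], 0.76)]
blank [([255.0, 226.0, 30.0, 40.0], 0.69)]
{'mtx': array([[304.96572029,   0.        , 256.70338601],
       [  0.        , 304.96572029, 191.0878586 ],
       [  0.        ,   0.        ,   1.        ]]), 'k1': -0.04034103964871975, 'T_tool_cam': array([[ 3.19176133e-04,  9.45761115e-01,  3.24862759e-01,
         8.28149087e-02],
       [ 9.99999809e-01, -1.29844930e-04, -6.04482294e-04,
         6.12625716e-04],
       [-5.29514066e-04,  3.24862890e-01, -9.45760975e-01,
        -1.25719331e-01],
       [ 0.00000000e+00,  0.00000000e+00,  0.00000000e+00,
         1.00000000e+00]])} 0.6 [1.79997601e+02 3.24239683e-04 2.18779104e+01]
```

```bash
python3 -c "
import cv2
a=cv2.imread('pics/scene0.png')[90:350,120:380];b=cv2.imread('pics/top0.png')[100:320,110:400]
cv2.imwrite('pics/s1.png',cv2.resize(a,None,fx=2.3,fy=2.3,interpolation=2));cv2.imwrite('pics/t1.png',cv2.resize(b,None,fx=2.7,fy=2.7,interpolation=2))"
```

```text
(no output)
```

View pics/s1.png

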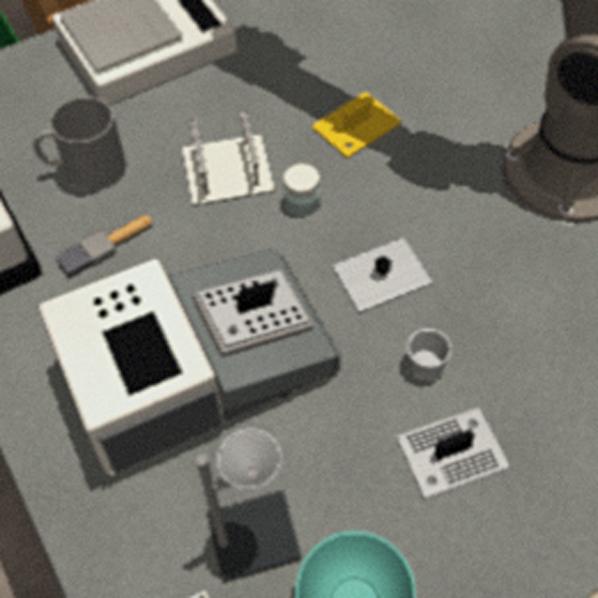

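View pics/t1.png

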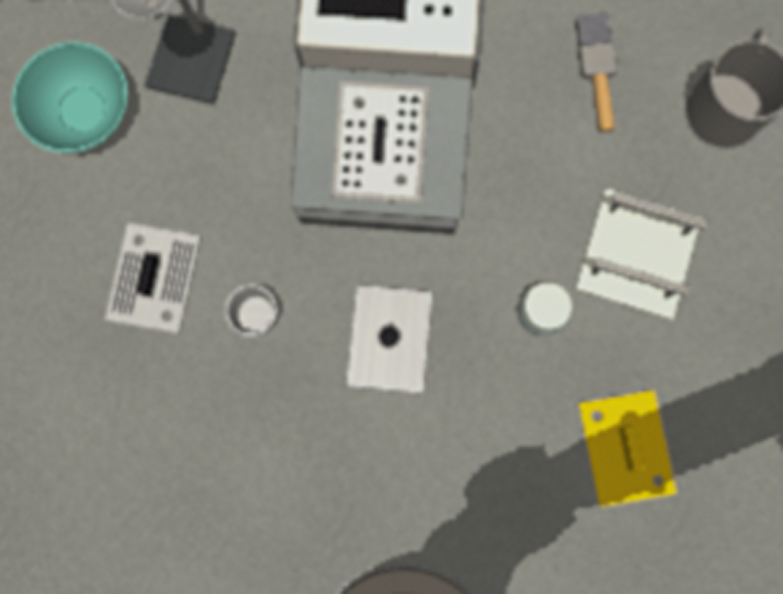

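The real round-hole screen is on the deck at top (250,154). The yellow look-alike with the same shape is at top (344,267) and is not meant. The slotted one is at top (165,202), the plain blank with its knob at (255,226), and the rack at (349,195). The crop confirms black dots on the deck plate and slots on the table plate.

```bash
cat > h.py <<'E'
from station import robot, fingers, vision, workorder, recognise
import cv2,numpy as np
from scipy.spatial.transform import Rotation as Ro
from scipy.optimize import least_squares
def Rm(rpy): return Ro.from_euler('xyz',rpy,degrees=True).as_matrix()
def rpy(R): return Ro.from_matrix(R).as_euler('xyz',degrees=True)
def camE(name,pose=None):
    c=vision.calibration(name)
    if name!="wrist": return c,np.array(c["extrinsics"])
    T=np.eye(4);T[:3,:3]=Rm(pose[1]);T[:3,3]=pose[0]
    return c,np.linalg.inv(T@c["T_tool_cam"])
def proj(P,c,E):
    p=np.asarray(P)@E[:3,:3].T+E[:3,3]; s=np.c_[p[:,0],-p[:,1]]/-p[:,2:]
    s=s*(1+c["k1"]*(s**2).sum(1,keepdims=True))
    return s*[c["mtx"][0,0],c["mtx"][1,1]]+[c["mtx"][0,2],c["mtx"][1,2]]
def ray(px,c,E,z):
    q=(np.asarray(px,float)-[c["mtx"][0,2],c["mtx"][1,2]])/c["mtx"][0,0]; s=q.copy()
    for _ in range(8): s=q/(1+c["k1"]*(s**2).sum(1,keepdims=True))
    d=np.c_[s[:,0],-s[:,1],-np.ones(len(s))]@E[:3,:3]; o=-E[:3,:3].T@E[:3,3]
    return o+d*((z-o[2])/d[:,2])[:,None]
def shoot(fn):
    pose=(np.array(robot.current_tool_pos()),np.array(robot.current_eef_rot()))
    im=vision.grab_frame("wrist"); cv2.imwrite(fn,im[:,:,::-1]); return im,pose
E
python3 - <<'E'
from h import *
c,E=camE("top")
f=lambda a:np.array(a)/2.7+[110,100]
for n,p,z in [("roundplate corners",[(340,83),(427,87),(418,200),(334,196)],.1),("slotcorners",[(127,223),(199,236),(180,332),(105,319)],.006),
 ("rails",[(608,193),(703,222),(583,262),(686,291)],.07),("yellow",[(628,448)],0),("jar jug stand cup blank",[(548,305),(725,120),(190,50),(253,310),(389,336)],.04)]:
    P=ray(f(p),c,E,z); print(n,np.round(P,3).tolist(),P.mean(0).round(3))
    if len(p)==4: print(np.round([np.degrees(np.arctan2(*(P[i]-P[j])[1::-1])) for i,j in((0,3),(1,2),(0,1),(2,3),(0,2),(1,3))],1))
E
```

```text
roundplate corners [[0.649, 0.064, 0.1], [0.643, -0.036, 0.1], [0.51, -0.023, 0.1], [0.516, 0.071, 0.1]] [0.579 0.019 0.1  ]
[ -3.   -5.3  86.3 -93.6  32.1 -40.1]
slotcorners [[0.508, 0.331, 0.006], [0.491, 0.242, 0.006], [0.374, 0.262, 0.006], [0.391, 0.353, 0.006]] [0.441 0.297 0.006]
[ -10.6   -9.7   78.9 -100.4   27.2  -47.9]
rails [[0.522, -0.243, 0.07], [0.486, -0.35, 0.07], [0.442, -0.21, 0.07], [0.407, -0.325, 0.07]] [ 0.464 -0.282  0.07 ]
[ 35.5 -72.3  71.5  73.1 -22.  -17.2]
yellow [[0.233, -0.265, 0.0]] [ 0.233 -0.265  0.   ]
jar jug stand cup blank [[0.397, -0.173, 0.04], [0.617, -0.393, 0.04], [0.716, 0.252, 0.04], [0.395, 0.17, 0.04], [0.363, 0.012, 0.04]] [ 0.498 -0.026  0.04 ]
```

```bash
cat >> h.py <<'E'
FX=np.diag([1.,-1,-1])
def Rd(yaw,tilt=12): return Ro.from_euler('zy',[yaw,-tilt],degrees=True).as_matrix()
E
python3 - <<'E'
from h import *
robot.move_to([.464,-.282,.23],[180,0,-18]); shoot("pics/w_rack.png"); print(robot.current_joint_positions(),robot.current_time_s())
R=Rd(-4); p=np.array([.579,.019,.098])+R[:,2]*.15
robot.move_to(p,rpy(R@FX)); im,po=shoot("pics/w_deck.png"); np.savez("d.npz",p=po[0],r=po[1]);print(po,robot.current_joint_positions(),robot.current_time_s())
a=cv2.imread("pics/w_rack.png");b=cv2.imread("pics/w_deck.png")
cv2.imwrite("pics/ab.png",cv2.resize(np.vstack([a,b]),None,fx=.78,fy=.78,interpolation=cv2.INTER_AREA))
E
```

```text
[ 34.10537789  17.80601642  -5.77797197  89.28748785   1.91738579
  72.98931778 -80.11409148] 1.95
(array([0.54797925, 0.0161071 , 0.24446787]), array([-179.24018133,  -11.94633763,   -4.30753014])) [  13.00563356   10.66714552  -19.81595441   98.09623466    5.76135693
   60.06104886 -102.75059753] 3.1917
```

View pics/ab.png

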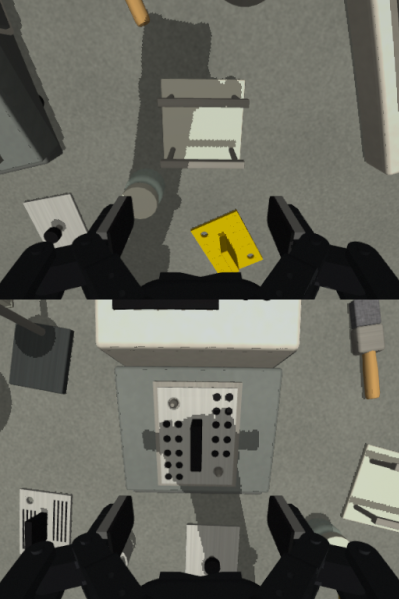

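```bash
python3 - <<'E'
import cv2,numpy as np
a=cv2.imread("pics/w_rack.png")[90:225,190:330];b=cv2.imread("pics/w_deck.png")[80:255,140:360][:,40:180]
f=lambda i:cv2.resize(i,None,fx=2.8,fy=2.8,interpolation=cv2.INTER_CUBIC)
A=f(a);B=f(b);A=np.vstack([A,np.zeros((B.shape[0]-A.shape[0],A.shape[1],3),np.uint8)])
cv2.imwrite("pics/ab2.png",np.hstack([A,B]));print(A.shape,B.shape)
E
```

```text
(490, 392, 3) (490, 392, 3)
```

View pics/ab2.png

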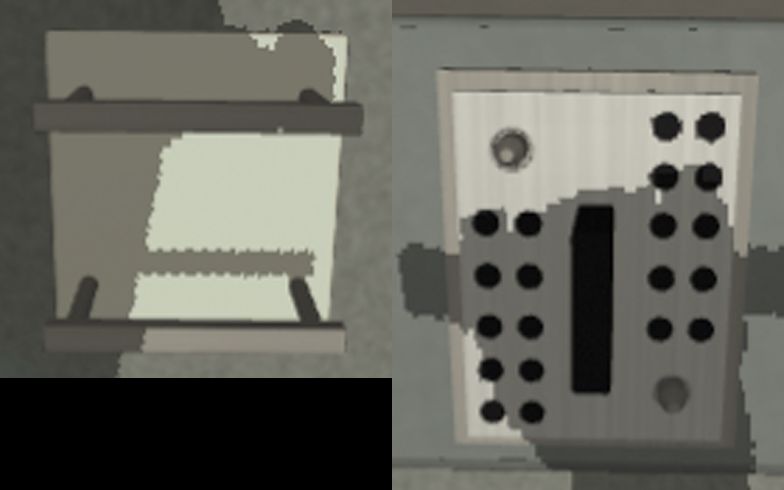

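```bash
python3 - <<'E'
from h import *
def fit(M,px,E_,tilt,x0,pose):
    c,E=camE("wrist",pose)
    f=lambda v:(proj(np.array(M)@Rd(v[3],tilt).T+v[:3],c,E)-px).ravel()
    for zfree in(0,1):
        g=f if zfree else lambda w:f([w[0],w[1],x0[2],w[2]])
        s=least_squares(g,x0 if zfree else [x0[0],x0[1],x0[3]],x_scale=[.01,.01,.01,1] if zfree else [.01,.01,1],loss='soft_l1'); print(zfree,s.x.round(4),s.fun.round(1).tolist())
M=[(45,55,70),(45,-55,70),(35,-55,70),(35,55,70),(-35,55,70),(-35,-55,70),(-45,-55,70),(-45,55,70)]
px=np.array([(34,104),(362,106),(362,134),(34,130),(46,327),(344,325),(344,352),(46,350)])/2.8+[190,90]
fit(np.array(M)/1e3,px,0,0,[.464,-.282,0,-18],([.464,-.282,.23],[180,0,-18]))
M=[(60,45,6),(60,-45,6),(-60,-45,6),(-60,45,6),(66,51,0),(66,-51,0),(-66,-51,0),(-66,51,0),(42,27,6),(-42,-27,6)]
px=(np.array([(452,92),(743,95),(723,439),(468,438),(438,70),(758,74),(737,444),(455,443),(512,149),(672,393)])-[392,0])/2.8+[180,80]
d=np.load("d.npz"); fit(np.array(M)/1e3,px,0,12,[.579,.019,.095,-4],(d["p"],d["r"]))
E
```

```text
0 [  0.4657  -0.2874 -18.3656] [-0.8, -1.0, 0.8, -0.8, 0.0, -0.1, -0.2, 0.6, -1.0, -0.3, 1.4, 1.1, 0.8, 0.5, -0.5, 0.6]
1 [ 4.64900e-01 -2.87100e-01 -3.40000e-03 -1.83494e+01] [-0.1, -0.5, -0.0, -0.4, -0.8, 0.3, 0.4, 0.9, -0.4, -0.8, 0.8, 0.6, 0.1, -0.1, 0.0, 0.0]
0 [ 0.5814  0.018  -4.7599] [0.4, -0.3, -0.4, -0.3, -0.6, 0.0, 0.5, -0.3, -0.5, 0.1, 0.3, -0.2, -0.8, 0.8, 0.4, 0.4, 0.1, 0.2, 0.3, -0.1]
1 [ 0.5814  0.018   0.095  -4.7601] [0.4, -0.3, -0.4, -0.3, -0.6, 0.0, 0.5, -0.3, -0.5, 0.1, 0.3, -0.2, -0.8, 0.8, 0.4, 0.4, 0.1, 0.2, 0.3, -0.1]
```

```bash
cat >> h.py <<'E'
D=np.array([.5814,.018,.095]);RD=Rd(-4.76)
K=np.array([.4655,-.2873,.07]);RK=Rd(-18.35,0)
G=.030
E
python3 - <<'E'
from h import *
o=rpy(RD@FX)
fingers.gripper_to(.6,50)
robot.move_to(D+RD[:,2]*.09,o)
print(robot.line_to(D+RD[:,2]*G,o,.1,f_stop=15),robot.current_tool_pos()-(D+RD[:,2]*G))
fingers.gripper_to(0,50); print(robot.current_finger_gap(),robot.current_gripper_force(),robot.current_contact_force())
robot.line_to(D+RD[:,2]*(G+.03),o,.05); robot.line_to(D+RD[:,2]*(G+.08),o,.15)
print(robot.current_finger_gap(),robot.current_contact_force(),robot.current_time_s())
shoot("pics/w_held.png")
E
```

```text
False [0.00066014 0.00015696 0.00095863]
0.13369804893243148 50.457406640052795 [-2.19699219  1.13544331  6.08033198]
0.13137558005987313 [-0.47512894 -0.77697123 -2.53989104] 6.4
```

View pics/w_held.png

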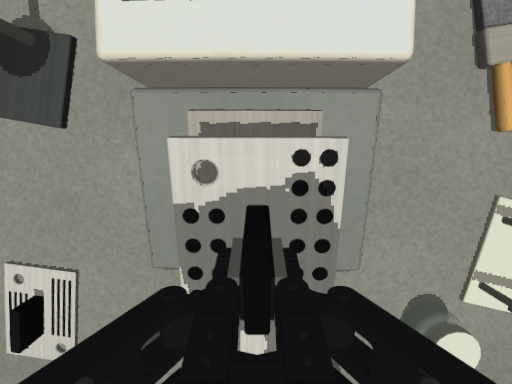

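```bash
python3 - <<'E'
from h import *
o=rpy(RK@FX)
robot.line_to(D+RD[:,2]*(G+.08)+[0,0,.05],None,.15)
robot.move_to(K+[0,0,.12],o)
robot.line_to(K+[0,0,G+.010],o,.12); robot.pause(.2)
print(robot.line_to(K+[0,0,G-.004],o,.02,f_stop=4),robot.current_tool_pos()-K,robot.current_contact_force())
robot.pause(.3); print(robot.current_tool_pos()-K)
fingers.gripper_to(.35); robot.pause(.3)
robot.line_to(K+[0,0,.14],o,.15)
shoot("pics/w_placed.png"); print(robot.current_time_s(),robot.current_joint_positions())
# slot view
S=np.array([.441,.297,.006]); R=Rd(-10.2,0)
robot.line_to(K+[0,0,.22],o,.2); fingers.gripper_to(.6)
robot.move_to(S+[0,0,.15],rpy(R@FX)); robot.pause(.15); im,po=shoot("pics/w_slot.png"); np.savez("s.npz",p=po[0],r=po[1]); print(po,robot.current_time_s(),robot.current_joint_positions())
a=cv2.imread("pics/w_placed.png")[60:260,130:380];b=cv2.imread("pics/w_slot.png")[60:310,130:380]
f=lambda i:cv2.resize(i,(400,int(i.shape[0]*1.6)),interpolation=cv2.INTER_CUBIC)
A=f(a);B=f(b);A=np.vstack([A,np.zeros((B.shape[0]-A.shape[0],400,3),np.uint8)])
cv2.imwrite("pics/ab3.png",np.hstack([A,B]))
E
```

```text
True [-8.97057450e-05 -2.57240003e-04  3.08578417e-02] [0.84623324 1.04108849 3.57076256]
[-7.34619177e-05 -2.32308388e-04  3.08462315e-02]
11.5417 [ 35.94249457  19.20786841  -7.92739992  90.55862557   2.74918744
  70.59235031 -80.82074175]
(array([0.44181829, 0.29611923, 0.15605789]), array([ 1.79985731e+02, -2.97484563e-02, -1.03161976e+01])) 14.7833 [  -4.55633211   25.21721492  -41.8043101    96.29401187   18.21314004
   65.48925584 -151.59597862]
```

View pics/ab3.png

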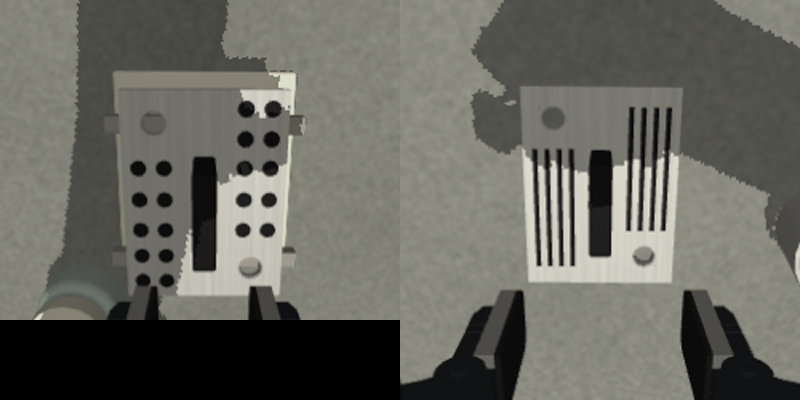

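```bash
python3 - <<'E'
from h import *
d=np.load("s.npz");c,E=camE("wrist",(d["p"],d["r"]))
M=np.array([(60,45,6),(60,-45,6),(-60,-45,6),(-60,45,6),(42,27,6),(-42,-27,6)])/1e3
px=(np.array([(519,87),(683,88),(672,283),(528,282),(553,118),(643,255)])-[400,0])/1.6+[130,60]
f=lambda v:(proj(M@Rd(v[2]*100,0).T+[v[0],v[1],0],c,E)-px).ravel()
s=least_squares(f,[.441,.297,-.1],loss='soft_l1'); print(s.x,s.fun.round(1).tolist())
assert abs(s.fun).max()<2.5
S=np.array([s.x[0],s.x[1],0]);R=Rd(s.x[2]*100,0);o=rpy(R@FX)
robot.line_to(S+[0,0,.09],o,.15)
print(robot.line_to(S+[0,0,G+.0009],o,.08,f_stop=15),robot.current_tool_pos()-S)
robot.pause(.2); fingers.gripper_to(0,50); print(robot.current_finger_gap(),robot.current_gripper_force(),robot.current_tool_pos()-S)
robot.line_to(S+[0,0,.09],o,.06); robot.line_to(S+[0,0,.27],o,.2)
robot.move_to(D+RD[:,2]*(G+.08)+[0,0,.06],rpy(RD@FX))
robot.line_to(D+RD[:,2]*(G+.08),rpy(RD@FX),.15); robot.pause(.2)
shoot("pics/w_held2.png"); print(robot.current_contact_force(),robot.current_finger_gap(),robot.current_time_s())
a=cv2.imread("pics/w_held.png")[120:270,150:370];b=cv2.imread("pics/w_held2.png")[120:270,150:370]
cv2.imwrite("pics/ab4.png",cv2.resize(np.vstack([a,b]),None,fx=2,fy=2,interpolation=cv2.INTER_CUBIC))
E
```

```text
[ 0.44228989  0.29621506 -0.10738423] [0.3, -0.5, -0.3, -0.3, -0.6, -0.2, 0.3, -0.2, -0.1, 0.7, 0.4, 0.9]
False [0.00026584 0.00038789 0.0311751 ]
0.13059350410069215 49.16291356086731 [0.0002793  0.00033835 0.03121051]
[-0.14331213 -0.1153317  -1.55136125] 0.12928139785092096 21.0417
```

View pics/ab4.png

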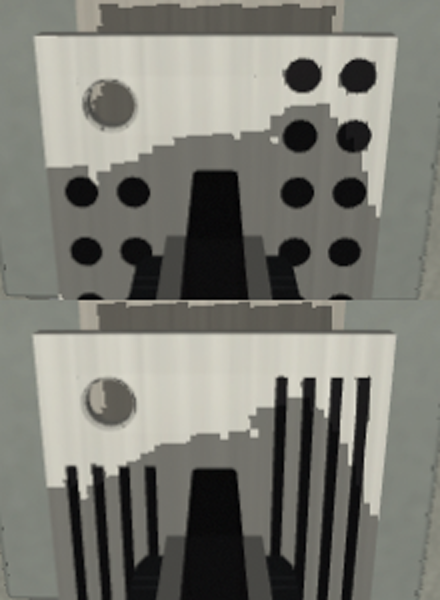

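The slotted screen is held like the round one was. Its edge sits about 1.5 px (0.6 mm) further uphill, and its hole is at (204,171) against (204,172). That nearly cancels the lag from the first grasp, so I'll lower it at the nominal deck pose.

```bash
python3 - <<'E'
from h import *
o=rpy(RD@FX); q=lambda:(RD.T@(robot.current_tool_pos()-D)*1e3).round(2)
B=D+RD[:,0]*.0002
robot.line_to(B+RD[:,2]*(G+.022),o,.08); robot.pause(.2); print(q())
print(robot.line_to(B+RD[:,2]*(G-.001),o,.015,f_stop=8),q(),robot.current_contact_force()); robot.pause(.3)
print(q(),robot.current_contact_force(),robot.current_finger_gap(),robot.current_time_s())
E
```

```text
[ 0.75  0.1  52.61]
True [ 0.15  0.64 31.65] [0.17953725 0.89438409 5.07624744]
[ 0.19  0.63 31.66] [-0.9676339   0.39878614  5.73325849] 0.1318236995568665 23.6667
```

```bash
python3 - <<'E'
from h import *
o=rpy(RD@FX)
fingers.gripper_to(.35); robot.pause(.3)
robot.line_to(D+RD[:,2]*.09,o,.1); robot.line_to(D+RD[:,2]*.15,o,.15); robot.pause(.2)
im,po=shoot("pics/w_fin.png"); print(po,robot.current_time_s()); np.savez("f.npz",p=po[0],r=po[1])
vision.grab_frame("top")
a=cv2.imread("pics/w_fin.png")[80:255,140:360]
cv2.imwrite("pics/fin.png",cv2.resize(a,None,fx=3,fy=3,interpolation=cv2.INTER_CUBIC))
E
```

```text
(array([0.5494754 , 0.01779212, 0.24017888]), array([-178.9886358 ,  -11.7951349 ,   -4.86939437])) 25.8333
```

View pics/fin.png

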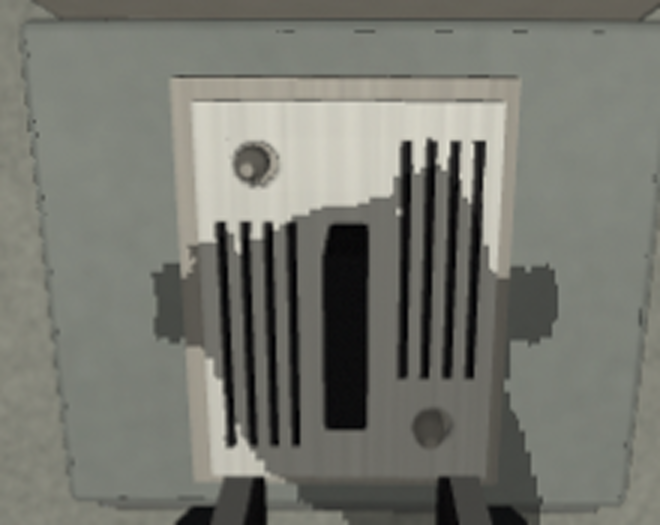

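Both pins stand through the holes, at (253,163) and (432,427). The plate sits evenly inside the deck border, as the round one did, and the contact height matched flush to within 0.5 mm. I'm handing it in.

```bash
python3 - <<'E'
from h import *
print(workorder.close_job(),robot.current_time_s())
E
```

```text
the job is handed in; nothing more can be done
the job is handed in; nothing more can be done
```

The job is handed in: the round-hole screen lies centred across both rack rails, the slotted screen is over both pins and looked flush on the deck, and no bystander was seen to move; the hand-in gave no verdict.

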